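# Hold the jigger arm level over its pivot fork

## Task

Grip the loose jigger arm across its bar at the balance point, lift it off the bench and carry it, keeping it level, to the bench jigger stand. Hold it there level and still, lined up with the stand: its cross pin straight above the two notches of the fork and about 3 cm above where it would seat, its tool end over the round plaster wheel head. Finish while still holding it there in the gripper, the arm touching nothing else, and leave the two tubs and the tape roll where they are.

Things in the scene. Friction and masses are not known exactly. Their poses are not given: they have to be found in the camera images.
- jigger_arm: Loose arm (sizes in mm), 320 long, 0.45-0.75 kg: aluminium bar 16 wide, 22 high; dark block 50x50x52 high at one end, tool clamp with hanging plate at the other; lies level, bar mid-height 30 above bench. Origin: at bench level below the balance point. x along bar to tool end, z up. In x: block -85 to -35, bare bar to +56, boss (28 dia) with cross pin at +70, plate +185 to +235, clamp 30 wide.
- balance_point (a point): Balance point of the jigger arm: the middle of the bar's section, 35 mm from the near face of the counterweight, 30 mm above the arm's underside. Same axes as the arm. The bar is 16 mm wide here.
- pivot_pin (a point): Centre of the cross pin of the jigger arm (12 mm diameter, 74 mm long, across the bar): 70 mm from the balance point towards the tool end, at the same height as the balance point. Same axes as the arm.
- tool_edge (a point): Middle of the lower edge of the profile plate at the tool end: 210 mm from the balance point, 30 mm lower than it. Same axes as the arm.
- jigger_stand: Fixed (sizes in mm): grey base plate (100 wide, 12 high, x -65 to +235), grey fork, round plaster wheel head. Origin on the bench under the fork. x points from fork to wheel head, z up. Fork: 2 cheeks 40 along x, 12 thick, at y -27 and +27, top at 100; each has an open notch 16 wide, floor at 85. Wheel head: 120 diameter, centred at x +140, top at 50.
- stand_notch (a point): Where the centre of the cross pin would sit when seated: midway between the two notches of the fork, 91 mm above the bench. Same axes as the stand.
- tub_a: Bystander: closed round tub, 75 mm diameter, 72 mm tall, standing to the right of the work; origin at the centre of its underside. Leave it alone.
- tub_b: Bystander: closed low round tub, 79 mm diameter, 46 mm tall, standing to the right of the work; origin at the centre of its underside. Leave it alone.
- tape: Bystander: roll of masking tape, 100 mm diameter, 24 mm tall, lying flat to the right of the work near the bench's front edge; origin at the centre of its underside. Leave it alone.

How it is judged:
By the outcome, as a careful person would: the job done as asked, in the order asked, and still so for the second after the job is handed in, while the arm keeps its last pose, push and grip.
It also fails if it takes over 42 s, if anything falls off the work surface, if the arm or the gripper's body presses on something with over 40 N, if the wrist force passes 120 N, or if a joint passes its speed limit or range.

## Robot

A 6-joint arm with a two-finger parallel gripper is mounted at the origin on a cart in front of the work surface, level with it; the furniture and walls round the work are solid. World frame = base frame: x ahead of the robot, y to its left, z up, the work surface at z = 0. Lengths are in m, angles in rad, forces in N, time in s.
With the tool pointing down it reaches from about 0.25 to 0.85 m from the base axis. Payload 12.5 kg.
Tool frame: the origin (TCP) lies between the finger pads; the fingertips stand 8 mm ahead of it and the grasp point (between the pads) lies 11 mm behind it; z points along the fingers, y is the direction in which the jaws open and shut (so a half turn about z gives the same grasp; the last joint's range is limited). The gripper opens to 93 mm and grips with 3 to 60 N. Pads are 15 mm wide; open, the fingers measure 128 mm over their backs; the gripper's body (75 mm by 188 mm) begins 65 mm behind the grasp point.
Start: joints at [1.156, 0.351, 1.652, -0, 1.139, -0.085], TCP at [0.178, 0.52, 0.227] pointing down, gripper open.
Joint ranges: [-2.75, 2.75], [-0.79, 2.1], [0.01, 2.65], [-1.57, 4.71], [0.07, 3.14], [-2.87, 2.87]. Speed limits (rad/s): [2.22, 2.22, 2.79, 3.14, 3.14, 3.14].

## Interface

Orientations are given as a 3x3 rotation matrix whose columns are the frame's x, y, z axes.
In Python, from rig import get_state, grab_frame, camera_info, ticket gives the robot as it stands.
- The arm moves only by the tool step_arm, never from a script. Its argument "deltas" is a list of rows, each an object of numbers: "tx", "ty", "tz": the shift along the tool's x, y, z in m; "wx", "wy", "wz": the turn, a rotation vector about the tool's x, y, z in degrees; "fingers": the opening, from 0 (shut) to 1 (fully open). In form: [{"tx": .., "ty": .., "tz": .., "wx": .., "wy": .., "wz": .., "fingers": ..}, ...]. A call has 1 to 12 rows; each row shifts and turns the commanded pose from where the row before left it, along the tool's axes as they then stand; what a row does not reach is not made up. A row lasts 1/12 s, in which the tool goes at most 41.7 mm and 7.16 degrees, less where a joint would pass 70% of its speed; a pose out of reach is approached as far as the arm can. A call is refused whole if a number of a shift passes 0.0417 or a number of a turn 7.16, either way. A call with a gripper value outside its range is refused whole. The fingers move at their own pace and stop on an object; the grip force is fixed at half the most. Time passes only in rows, so rows that do not move let the fingers close. It gives the time, the measured TCP pose, the force and the opening at its end, in the units of the state.
- get_state(): the state, without advancing time (a new reading comes with each control period).
- grab_frame(name): name is "side" or "top" or "wrist"; returns (picture, depth): 480x640x3 uint8, red, green, blue; 480x640 float32, m along the optical axis (not along the pixel's ray), 0 where there is no reading.
- camera_info(name): a dict with "vfov" (degrees; the focal length in pixels is half the picture's height over the tangent of half this angle, whatever the lens; pixels are square), "cx", "cy" (the principal point, pixels), "k1" (the pictures are not rectified: a ray, as slopes to the right and down, at radius r is drawn at 1 + k1 r^2 times it, then the intrinsics apply), "rvec" (rotation vector, rad) and "tvec" (3), from world to camera coordinates, as OpenCV has them. Camera axes: x right, y down, z forward; pixel columns grow to the right and rows downward; lengths in m; the calibration is good to about 2 mm. A picture is of the moment at which its call begins: read the wrist's pose just before it. camera_info takes no time and is no camera call; for the wrist camera it gives the pose at the moment of the call.
- ticket.close_job(): hands the job in, once; it reports no verdict.
The state is a dict: "time": time; "joints": joint angles; "joint_velocities": joint speeds; "effort": joint torques, N m; "tool_pos": TCP position; "ee_rot": TCP orientation; "ft_force": force on the tool from outside, world axes, zero at the start; "torque": the same for the moment, N m; "gripper_width": finger opening in m.
Only numpy, scipy, OpenCV 4.12 (cv2) and the standard library are available. Lean on these libraries where they do the work, as an engineer would, in place of code of your own. Each camera call takes 0.05 s, during which the arm holds its last target.

## Working session

There is one attempt and no reset: what is moved stays moved. The work goes in short steps, Python scripts to look and compute and a tool call to move; the robot and the scene stay as the last step left them, time stands still between calls to the robot, and variables do not carry over. Pictures are saved under pics/ and viewed, and the job is handed in when it is done.

Besides the shell and the picture viewer there is one more tool, called by a JSON object that holds its "name" and its "arguments", one argument or row to a line. step_arm: Moves the arm, as the interface text tells. Its arguments: {"type":"object","properties":{"deltas":{"type":"array"}},"required":["deltas"]}

```bash
ls; mkdir -p pics
python3 - <<'E'
from rig import *
import cv2, numpy as np
s=get_state(); print({k:np.round(v,4).tolist() for k,v in s.items()})
for n in("side","top","wrist"):
    c=camera_info(n); print(n,c)
    p,d=grab_frame(n); cv2.imwrite(f"pics/{n}0.png",p[:,:,::-1]); np.save(f"pics/{n}0_d.npy",d)
E
```

```text
pics
{'time': 0.0, 'joints': [1.1564, 0.3512, 1.6524, -0.0, 1.1391, -0.0846], 'joint_velocities': [-0.0007, 0.0001, 0.0005, 0.0018, -0.0012, -0.0002], 'effort': [0.0001, -49.7333, -28.5246, 0.0699, 0.0259, -0.0001], 'tool_pos': [0.178, 0.5201, 0.2261], 'ee_rot': [[-0.9461, 0.3238, -0.0004], [0.3238, 0.9461, -0.001], [0.0001, -0.0011, -1.0]], 'ft_force': [0.2522, 0.7183, 0.0391], 'torque': [0.0482, -0.0238, 0.024], 'gripper_width': 0.0927}
side {'vfov': 44.65117129602781, 'cx': 322.4537434383835, 'cy': 247.08922893925603, 'k1': -0.17082180431466706, 'rvec': array([ 2.07167062, -0.71150508,  0.34767124]), 'tvec': array([-0.4368586 ,  0.20290402,  1.7647471 ])}
top {'vfov': 43.92233693979377, 'cx': 324.9146042467838, 'cy': 246.08662090531655, 'k1': -0.1545783256375811, 'rvec': array([ 1.60314274, -2.09252191,  0.7063147 ]), 'tvec': array([0.02917745, 0.40776533, 1.87284867])}
wrist {'vfov': 68.79379982945177, 'cx': 317.50585260614355, 'cy': 243.490065714043, 'k1': -0.05051916448771375, 'rvec': array([-2.34649216, -1.67641704, -0.25519015]), 'tvec': array([-0.54852292, -0.03565425,  0.39209554])}
```

View pics/side0.png

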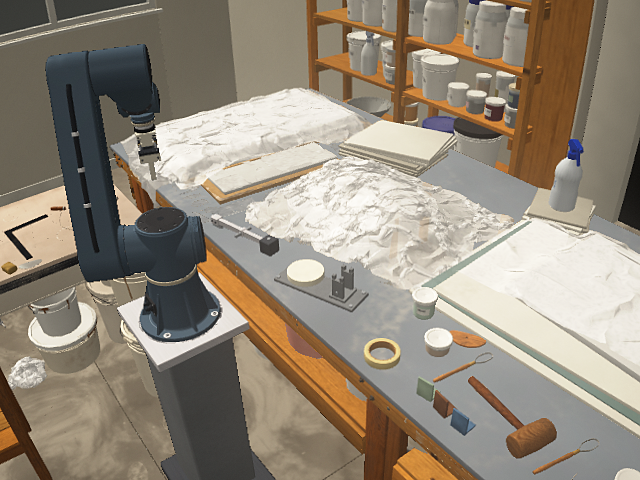

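View pics/top0.png

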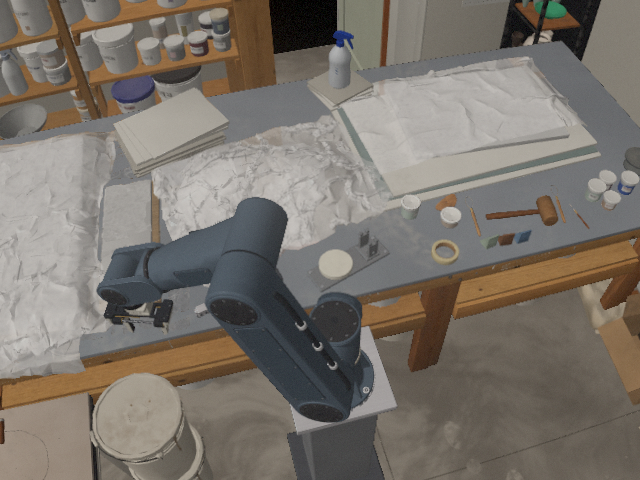

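View pics/wrist0.png

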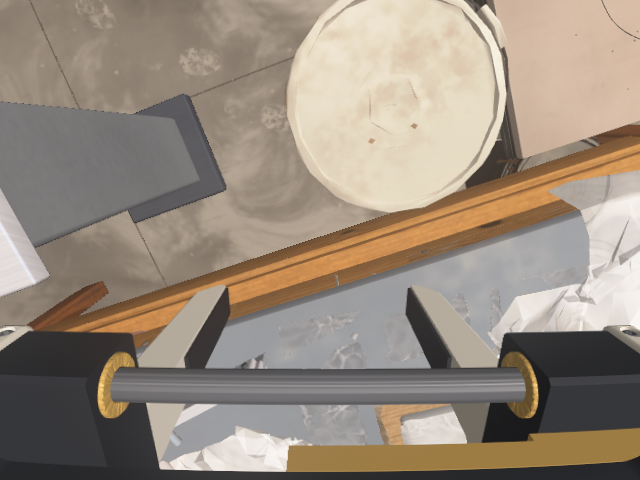

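The side view shows the loose arm running from its tool end at about (213,218) to the dark block at (268,243). The stand's wheel head is at (305,271) and its fork at (345,285). In the top view the robot hides the loose arm, and the stand shows at (345,262). I'll write the ray helper and take zoomed crops.

```bash
cat > h.py <<'E'
import numpy as np, cv2
from rig import *
def K(c):
    f=240/np.tan(np.radians(c['vfov']/2)); return np.array([[f,0,c['cx']],[0,f,c['cy']],[0,0,1.]]), np.array([c['k1'],0,0,0,0.])
def ray(c,uv):
    k,d=K(c); n=cv2.undistortPoints(np.array(uv,float).reshape(-1,1,2),k,d,None,None,None).reshape(-1,2)
    R,_=cv2.Rodrigues(c['rvec']); D=np.c_[n,np.ones(len(n))]@R
    return -R.T@c['tvec'], D
def plane(c,uv,z):
    o,D=ray(c,uv); return o+D*((z-o[2])/D[:,2])[:,None]
def proj(c,P):
    k,d=K(c); return cv2.projectPoints(np.array(P,float).reshape(-1,3),c['rvec'],c['tvec'],k,d)[0].reshape(-1,2)
def cloud(c,dep):
    v,u=np.mgrid[0:480,0:640]; o,D=ray(c,np.c_[u.ravel(),v.ravel()])
    return (o+D*dep.reshape(-1,1)).reshape(480,640,3)
E
python3 - <<'E'
from h import *
c=camera_info("side"); d=np.load("pics/side0_d.npy"); P=cloud(c,d)
for u,v in [(213,218),(240,228),(268,240),(305,271),(345,285),(424,300),(437,340),(381,352),(300,200),(270,185)]:
    print((u,v),P[v,u].round(3))
print(plane(c,[(213,218),(268,240),(305,271)],0.04).round(3))
ct=camera_info("top");d=np.load("pics/top0_d.npy"); P=cloud(ct,d)
for u,v in [(335,264),(364,240),(373,245),(320,285)]: print((u,v),P[v,u].round(3))
im=cv2.imread("pics/side0.png"); cv2.imwrite("pics/side0z.png",cv2.resize(im[200:320,190:390],None,fx=4,fy=4,interpolation=cv2.INTER_CUBIC))
im=cv2.imread("pics/top0.png"); cv2.imwrite("pics/top0z.png",cv2.resize(im[210:330,180:400],None,fx=3.5,fy=3.5,interpolation=cv2.INTER_CUBIC))
E
```

```text
(213, 218) [0.325 0.374 0.038]
(240, 228) [0.371 0.255 0.034]
(268, 240) [0.399 0.112 0.044]
(305, 271) [ 0.393 -0.116  0.046]
(345, 285) [ 0.46  -0.234  0.029]
(424, 300) [ 0.564 -0.471  0.067]
(437, 340) [ 0.489 -0.598  0.044]
(381, 352) [ 0.372 -0.502 -0.001]
(300, 200) [0.653 0.278 0.037]
(270, 185) [0.649 0.488 0.017]
[[ 0.324  0.371  0.04 ]
 [ 0.403  0.117  0.04 ]
 [ 0.397 -0.109  0.04 ]]
(335, 264) [ 0.39  -0.11   0.041]
(364, 240) [ 0.456 -0.236  0.055]
(373, 245) [ 0.406 -0.253  0.081]
(320, 285) [ 0.339 -0.042  0.01 ]
```

View pics/side0z.png

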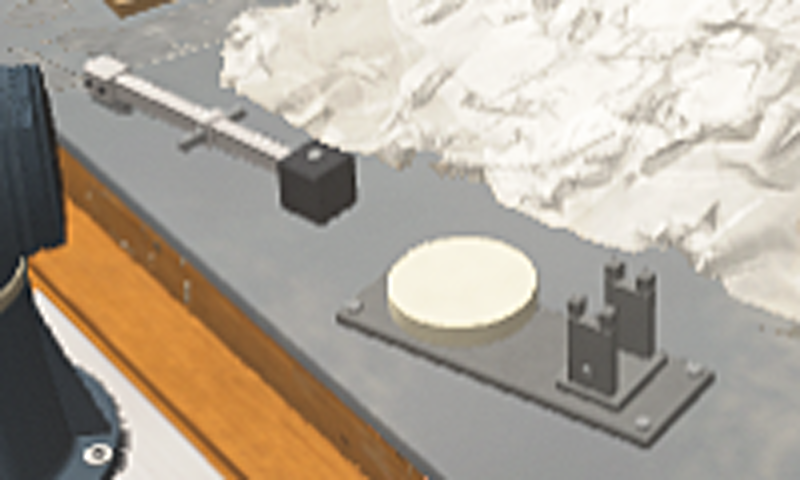

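View pics/top0z.png

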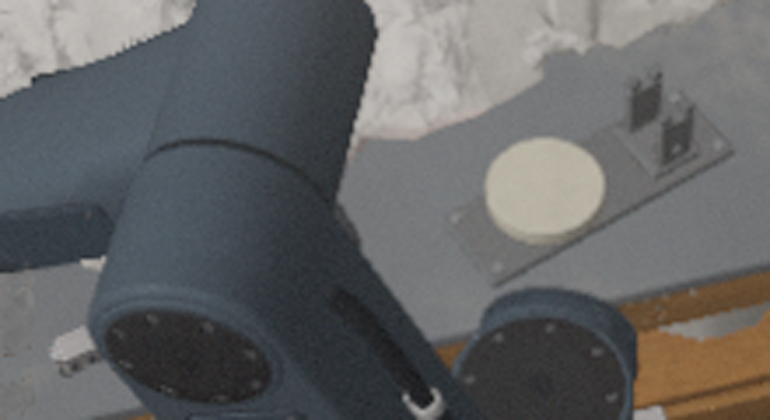

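Run:
```python
from h import *
s=get_state(); R=s['ee_rot'];R=np.array(R);p=np.array(s['tool_pos'])
c=camera_info("wrist"); Rc,_=cv2.Rodrigues(c['rvec']); o=-Rc.T@c['tvec']
print("cam in tool",(R.T@(o-p)).round(3)); print("cam axes in tool (cols)\n",(R.T@Rc.T).round(3))
for n in("side","top"):
    c=camera_info(n); P=cloud(c,np.load(f"pics/{n}0_d.npy")); im=cv2.imread(f"pics/{n}0.png"); hsv=cv2.cvtColor(im,cv2.COLOR_BGR2HSV)
    X,Y,Z=P[...,0],P[...,1],P[...,2]
    # wheel: cream
    m=(hsv[...,1]>25)&(hsv[...,2]>170)&(Z>0.03)&(Z<0.065)&(abs(X-.40)<.09)&(abs(Y+.11)<.09)
    q=P[m]; print(n,"wheel",len(q),q.mean(0).round(4),q.min(0).round(3),q.max(0).round(3), np.median(q[:,2]))
    # ellipse centre by contour
    cs,_=cv2.findContours(m.astype(np.uint8),0,1); k=max(cs,key=cv2.contourArea).reshape(-1,2)
    e=plane(c,k,0.05)[:,:2]; (cx,cy),r=cv2.minEnclosingCircle(e.astype(np.float32)); print("circle",cx,cy,r)
    # fork
    m=(Z>0.06)&(Z<0.12)&(abs(X-.44)<.06)&(abs(Y+.24)<.07); q=P[m]; print("fork",len(q),q.mean(0).round(4),q[:,2].max())
    print(np.c_[q[::max(1,len(q)//15)]].round(3).tolist())
    if n=="side":
        for lo,hi in((.02,.045),):
            m=(Z>lo)&(Z<hi)&(X<.43)&(X>.25)&(Y>.14)&(Y<.36); q=P[m]; print("bar",len(q)); v=cv2.fitLine(q[:,:2].astype(np.float32),cv2.DIST_HUBER,0,.01,.01).ravel(); print(v)
        m=(hsv[...,2]<80)&(abs(X-.4)<.06)&(abs(Y-.11)<.06)&(Z>.005);q=P[m];print("block",len(q),q.min(0),q.max(0),q.mean(0))
        # heap max height near the arm
        for y in np.arange(.0,.45,.04):
            mm=(abs(Y-y)<.02)&(X>.40)&(X<.6)&(Z>.015); q=P[mm]
            print(round(y,2),[ (round(x,2), round(float(q[(abs(q[:,0]-x)<.01),2].max(initial=0)),3)) for x in np.arange(.4,.6,.02)])
```

```text
cam in tool [ 0.083 -0.001 -0.158]
cam axes in tool (cols)
 [[-0.    -0.954 -0.298]
 [ 1.    -0.     0.   ]
 [-0.    -0.298  0.954]]
side wheel 75 [ 0.3744 -0.1316  0.0454] [ 0.333 -0.172  0.031] [ 0.456 -0.049  0.052] 0.04629507396379351
circle 0.3430227041244507 -0.1256229281425476 0.02938714064657688
fork 271 [ 0.4374 -0.2487  0.0801] 0.10114453731179429
[[0.46, -0.22, 0.098], [0.475, -0.245, 0.094], [0.467, -0.235, 0.084], [0.477, -0.252, 0.086], [0.462, -0.232, 0.073], [0.463, -0.239, 0.073], [0.461, -0.243, 0.073], [0.464, -0.243, 0.067], [0.467, -0.245, 0.064], [0.404, -0.241, 0.084], [0.412, -0.251, 0.082], [0.418, -0.272, 0.088], [0.407, -0.252, 0.073], [0.415, -0.266, 0.074], [0.408, -0.255, 0.063], [0.422, -0.276, 0.061]]
bar 349
[ 0.23577917 -0.97180665  0.3606505   0.25035274]
block 214 [0.36690604 0.07553053 0.00510517] [0.42814504 0.13400161 0.05262387] [0.39192265 0.09401638 0.02791366]
0.0 [(np.float64(0.4), 0.0), (np.float64(0.42), 0.0), (np.float64(0.44), 0.0), (np.float64(0.46), 0.0), (np.float64(0.48), 0.0), (np.float64(0.5), 0.017), (np.float64(0.52), 0.043), (n
[... 2904 characters left out ...]
(np.float64(0.52), 0.0), (np.float64(0.54), 0.0), (np.float64(0.56), 0.0), (np.float64(0.58), 0.0)]
top wheel 538 [ 0.3918 -0.1117  0.0468] [ 0.33  -0.169  0.034] [ 0.451 -0.053  0.062] 0.04677195463864092
circle 0.3882405161857605 -0.10967640578746796 0.05864643678069115
fork 171 [ 0.434 -0.241  0.082] 0.10652704052165407
[[0.47, -0.243, 0.098], [0.466, -0.223, 0.092], [0.469, -0.243, 0.077], [0.462, -0.241, 0.08], [0.459, -0.24, 0.078], [0.46, -0.241, 0.071], [0.459, -0.244, 0.066], [0.419, -0.267, 0.1], [0.454, -0.22, 0.063], [0.412, -0.269, 0.091], [0.408, -0.238, 0.095], [0.403, -0.236, 0.097], [0.4, -0.236, 0.095], [0.401, -0.236, 0.087], [0.398, -0.239, 0.084], [0.403, -0.242, 0.066]]
```

Next I'll turn the jaws across the bar, then hover behind the block so the wrist camera sees the whole arm.

{"name": "step_arm", "arguments": {
  "deltas": [
    {"wz":7.1,"fingers":1},
    {"wz":7.1,"fingers":1},
    {"wz":7.1,"fingers":1},
    {"wz":7.1,"fingers":1},
    {"wz":7.1,"fingers":1},
    {"wz":7.1,"fingers":1},
    {"wz":7.1,"fingers":1},
    {"wz":7.1,"fingers":1}
  ]
}}

```text
invalid input
```

{"name": "step_arm", "arguments": {
  "deltas": [
    {"tx":-0.02,"ty":0.005},
    {"tx":-0.033,"ty":0.0075},
    {"tx":-0.033,"ty":0.0075},
    {"tx":-0.033,"ty":0.0075},
    {"tx":-0.033,"ty":0.0075},
    {"tx":-0.033,"ty":0.0075},
    {"tx":-0.033,"ty":0.0075},
    {"tx":-0.033,"ty":0.0075},
    {"tx":-0.033,"ty":0.0075},
    {"tx":-0.033,"ty":0.0075},
    {"tx":-0.033,"ty":0.0075},
    {"tx":-0.033,"ty":0.0075}
  ]
}}

```text
invalid input
```

{"name": "step_arm", "arguments": {
  "deltas": [
    {"tx":-0.033,"ty":0.0075},
    {"tx":-0.033,"ty":0.0075},
    {"tx":-0.02,"ty":0.005},
    {"tx":-0.01,"ty":0.002},
    {},
    {}
  ]
}}

```text
invalid input
```

Run:
```python
from h import *
s=get_state(); print({k:np.round(s[k],4).tolist() for k in('time','joints','tool_pos','ee_rot','ft_force')})
np.save("pics/w1_c.npy",camera_info("wrist"),allow_pickle=True)
p,d=grab_frame("wrist"); cv2.imwrite("pics/w1.png",p[:,:,::-1]); np.save("pics/w1_d.npy",d)
```

```text
{'time': 0.15, 'joints': [1.1564, 0.3511, 1.6522, 0.0, 1.1391, -0.0846], 'tool_pos': [0.178, 0.5201, 0.2262], 'ee_rot': [[-0.9461, 0.3239, -0.0004], [0.3239, 0.9461, -0.0008], [0.0001, -0.0009, -1.0]], 'ft_force': [-0.2548, -0.2876, 0.2537]}
```

View pics/w1.png

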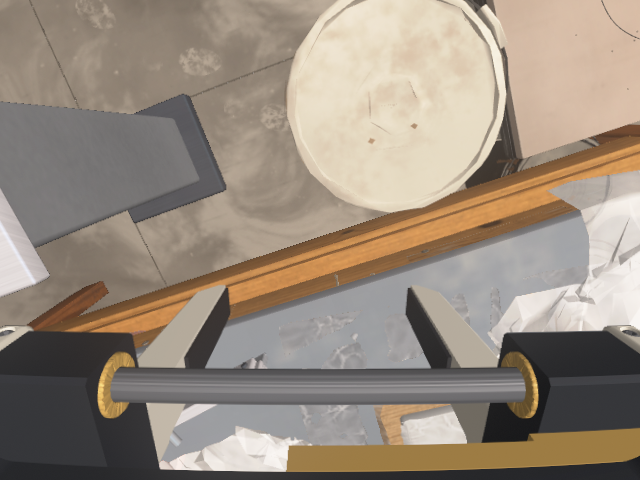

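The calls were refused and nothing moved, so each row probably needs every field. I'll resend with full rows.

{"name": "step_arm", "arguments": {
  "deltas": [
    {"tx":0,"ty":0,"tz":0,"wx":0,"wy":0,"wz":7.1,"fingers":1},
    {"tx":0,"ty":0,"tz":0,"wx":0,"wy":0,"wz":7.1,"fingers":1},
    {"tx":0,"ty":0,"tz":0,"wx":0,"wy":0,"wz":7.1,"fingers":1},
    {"tx":0,"ty":0,"tz":0,"wx":0,"wy":0,"wz":7.1,"fingers":1},
    {"tx":0,"ty":0,"tz":0,"wx":0,"wy":0,"wz":7.1,"fingers":1},
    {"tx":0,"ty":0,"tz":0,"wx":0,"wy":0,"wz":7.1,"fingers":1},
    {"tx":0,"ty":0,"tz":0,"wx":0,"wy":0,"wz":7.1,"fingers":1},
    {"tx":0,"ty":0,"tz":0,"wx":0,"wy":0,"wz":7.1,"fingers":1}
  ]
}}

```text
time: 0.87
tool_pos: [0.1781, 0.5203, 0.2265]
ee_rot: [[-0.241, 0.971, -0.0], [0.971, 0.241, -0.0], [-0.0, -0.0, -1.0]]
ft_force: [0.1, 0.2, -0.3]
gripper_width: 0.0926
```

{"name": "step_arm", "arguments": {
  "deltas": [
    {"tx":-0.02,"ty":0.005,"tz":0,"wx":0,"wy":0,"wz":0,"fingers":1},
    {"tx":-0.033,"ty":0.0075,"tz":0,"wx":0,"wy":0,"wz":0,"fingers":1},
    {"tx":-0.033,"ty":0.0075,"tz":0,"wx":0,"wy":0,"wz":0,"fingers":1},
    {"tx":-0.033,"ty":0.0075,"tz":0,"wx":0,"wy":0,"wz":0,"fingers":1},
    {"tx":-0.033,"ty":0.0075,"tz":0,"wx":0,"wy":0,"wz":0,"fingers":1},
    {"tx":-0.033,"ty":0.0075,"tz":0,"wx":0,"wy":0,"wz":0,"fingers":1},
    {"tx":-0.033,"ty":0.0075,"tz":0,"wx":0,"wy":0,"wz":0,"fingers":1},
    {"tx":-0.033,"ty":0.0075,"tz":0,"wx":0,"wy":0,"wz":0,"fingers":1},
    {"tx":-0.033,"ty":0.0075,"tz":0,"wx":0,"wy":0,"wz":0,"fingers":1},
    {"tx":-0.033,"ty":0.0075,"tz":0,"wx":0,"wy":0,"wz":0,"fingers":1},
    {"tx":-0.033,"ty":0.0075,"tz":0,"wx":0,"wy":0,"wz":0,"fingers":1},
    {"tx":-0.033,"ty":0.0075,"tz":0,"wx":0,"wy":0,"wz":0,"fingers":1}
  ]
}}

```text
time: 1.87
tool_pos: [0.3579, 0.1693, 0.2267]
ee_rot: [[-0.247, 0.969, 0.0], [0.969, 0.247, 0.0], [0.0, 0.0, -1.0]]
ft_force: [1.2, 0.3, -0.1]
gripper_width: 0.0927
```

{"name": "step_arm", "arguments": {
  "deltas": [
    {"tx":-0.033,"ty":0.0075,"tz":0,"wx":0,"wy":0,"wz":0,"fingers":1},
    {"tx":-0.033,"ty":0.0075,"tz":0,"wx":0,"wy":0,"wz":0,"fingers":1},
    {"tx":-0.02,"ty":0.005,"tz":0,"wx":0,"wy":0,"wz":0,"fingers":1},
    {"tx":-0.01,"ty":0.002,"tz":0,"wx":0,"wy":0,"wz":0,"fingers":1},
    {"tx":0,"ty":0,"tz":0,"wx":0,"wy":0,"wz":0,"fingers":1},
    {"tx":0,"ty":0,"tz":0,"wx":0,"wy":0,"wz":0,"fingers":1},
    {"tx":0,"ty":0,"tz":0,"wx":0,"wy":0,"wz":0,"fingers":1}
  ]
}}

```text
time: 2.45
tool_pos: [0.402, 0.0842, 0.2265]
ee_rot: [[-0.248, 0.969, -0.0], [0.969, 0.248, 0.0], [0.0, -0.0, -1.0]]
ft_force: [-0.8, -0.4, -0.6]
gripper_width: 0.0932
```

```bash
cat > look.py <<'E'
import sys
from h import *
t=sys.argv[1]
for n in sys.argv[2:]:
    s=get_state(); print({k:np.round(s[k],4).tolist() for k in('time','joints','tool_pos','ee_rot','ft_force')})
    c=camera_info(n)
    p,d=grab_frame(n); cv2.imwrite(f"pics/{n}_{t}.png",p[:,:,::-1]); np.save(f"pics/{n}_{t}_d.npy",d); np.save(f"pics/{n}_{t}_c.npy",c,allow_pickle=True)
E
python3 look.py A wrist top
```

```text
{'time': 2.45, 'joints': [0.0928, 0.0925, 1.9844, 0.0003, 1.0651, -0.1578], 'tool_pos': [0.402, 0.0842, 0.2265], 'ee_rot': [[-0.2479, 0.9688, -0.0004], [0.9688, 0.2479, 0.0002], [0.0003, -0.0004, -1.0]], 'ft_force': [-0.8187, -0.425, -0.5594]}
{'time': 2.5, 'joints': [0.0931, 0.0924, 1.9844, 0.0002, 1.0651, -0.158], 'tool_pos': [0.402, 0.0843, 0.2266], 'ee_rot': [[-0.2484, 0.9687, -0.0003], [0.9687, 0.2484, 0.0001], [0.0002, -0.0002, -1.0]], 'ft_force': [0.8227, -0.548, 0.687]}
```

View pics/wrist_A.png

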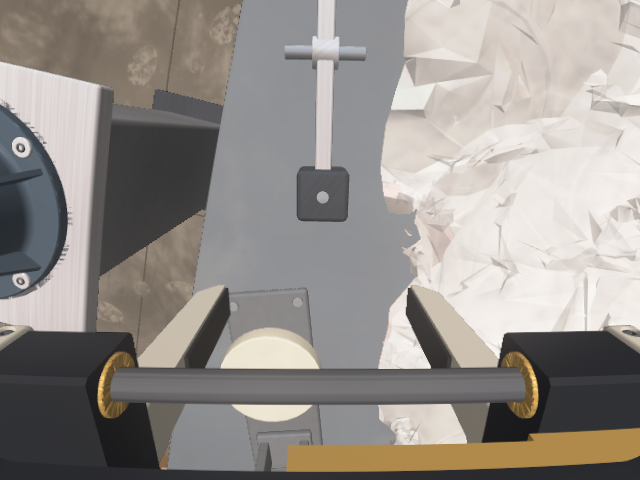

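The wrist view shows the block at (323,194), the bar running up column ~323, and the boss with cross pin at (325,52). I'll measure the bar edges, the block's near face and the pin.

Run:
```python
from h import *
c=np.load("pics/wrist_A_c.npy",allow_pickle=True).item(); im=cv2.imread("pics/wrist_A.png"); g=cv2.cvtColor(im,cv2.COLOR_BGR2GRAY).astype(int); P=cloud(c,np.load("pics/wrist_A_d.npy"))
print("z bar",P[120,324],"block",P[180,310], "bench",P[250,330],"pin",P[52,295],P[52,357])
L=[];Rr=[]
for v in list(range(5,30,3))+list(range(75,162,4)):
    row=cv2.GaussianBlur(g[v:v+1,290:360].astype(np.float32),(5,1),0).ravel(); gr=np.gradient(row)
    l=gr.argmax()+290; r=gr.argmin()+290; L.append((l,v));Rr.append((r,v))
print(L[::5],Rr[::5])
a=plane(c,L,.041)[:,:2]; b=plane(c,Rr,.041)[:,:2]
for q in(a,b,(a+b)/2):
    v=cv2.fitLine(q.astype(np.float32),cv2.DIST_HUBER,0,.001,.001).ravel(); print(v, np.degrees(np.arctan2(v[1],v[0])))
print("width",np.median(np.linalg.norm(a-b,axis=1)))
# block mask
m=((g<75)).astype(np.uint8); m[:, :280]=0;m[:,370:]=0;m[:150]=0;m[235:]=0
cs,_=cv2.findContours(m,0,1);k=max(cs,key=cv2.contourArea); print("block",cv2.boundingRect(k)); r=cv2.minAreaRect(k);print(r)
big=cv2.resize(im[20:235,270:380],None,fx=4,fy=2.75) ; cv2.imwrite("pics/Az.png",cv2.resize(im[15:215,270:380],None,fx=3,fy=3,interpolation=cv2.INTER_CUBIC))
# block depth pts top
q=P[165:225,290:355].reshape(-1,3); q=q[(q[:,2]>.045)]; print(len(q),cv2.minAreaRect(q[:,:2].astype(np.float32)),np.median(q[:,2]))
```

```text
z bar [0.38439881 0.17804889 0.04185427] block [0.38511236 0.12233635 0.05308803] bench [0.42736353 0.04377865 0.00115238] pin [0.34419474 0.22888594 0.03573759] [0.39855596 0.24315678 0.03431584]
[(np.int64(318), 5), (np.int64(318), 20), (np.int64(317), 79), (np.int64(316), 99), (np.int64(316), 119), (np.int64(316), 139), (np.int64(315), 159)] [(np.int64(334), 5), (np.int64(334), 20), (np.int64(332), 79), (np.int64(332), 99), (np.int64(331), 119), (np.int64(331), 139), (np.int64(330), 159)]
[ 0.22914442 -0.9733924   0.3723794   0.19729789] -76.75329
[ 0.22831571 -0.97358716  0.383498    0.2110273 ] -76.80206
[ 0.22993793 -0.97320527  0.37622368  0.21137181] -76.70658
width 0.013962375042238174
block (298, 218, 48, 4)
((321.5, 219.5), (3.0, 47.0), 90.0)
2635 ((0.39691007137298584, 0.12525145709514618), (0.04937753826379776, 0.081763856112957), 13.347002029418945) 0.05207972916786763
```

View pics/Az.png

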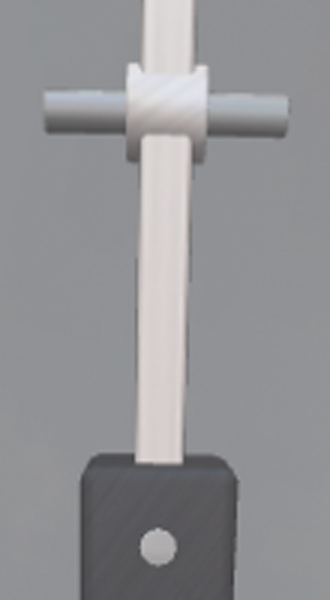

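Run:
```python
from h import *
c=np.load("pics/wrist_A_c.npy",allow_pickle=True).item()
d=np.array([-.2297,.9733]); d/=np.linalg.norm(d); n=np.array([d[1],-d[0]]); o=np.array([.37622,.21137])
def ln(q): return ((q[:,:2]-o)@d).round(4), ((q[:,:2]-o)@n).round(4)
pin=plane(c,[(325.5,52.5),(285.3,52.5),(365.7,52.5),(325.5,48),(325.5,57)],.032); print("pin",pin.round(4),ln(pin))
b=plane(c,[(323,167.6),(323,220),(322.7,197.3)],.052); print("block",b.round(4),ln(b))
for off,nm in((ln(pin[:1])[0][0]-.07,"from pin"),(ln(b[:1])[0][0]+.035,"from face"),(ln(b[2:])[0][0]+.06,"from dot")):
    print(nm,off,(o+off*d).round(4))
ct=camera_info("top")
```

```text
pin [[0.3709 0.236  0.032 ]
 [0.3353 0.227  0.032 ]
 [0.4065 0.2453 0.032 ]
 [0.3699 0.2397 0.032 ]
 [0.3719 0.2324 0.032 ]] (array([0.0252, 0.0246, 0.0261, 0.029 , 0.0214]), array([ 0.0005, -0.0362,  0.0373,  0.0004,  0.0006]))
block [[0.3941 0.1364 0.052 ]
 [0.4068 0.0877 0.052 ]
 [0.4009 0.1092 0.052 ]] (array([-0.0771, -0.1273, -0.1051]), array([0.0002, 0.0013, 0.0005]))
from pin -0.044800000000000006 [0.3865 0.1678]
from face -0.0421 [0.3859 0.1704]
from dot -0.0451 [0.3866 0.1675]
```

View pics/top_A.png

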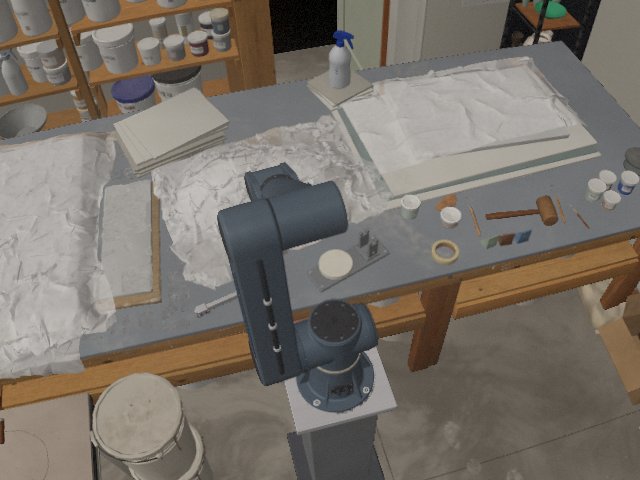

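Three readings put the balance point near (0.3865, 0.168), with the bar at 103.3°. Before grasping I'll look at the stand from above.

{"name": "step_arm", "arguments": {
  "deltas": [
    {"tx":-0.02,"ty":-0.002,"tz":0,"wx":0,"wy":0,"wz":0,"fingers":1},
    {"tx":-0.035,"ty":-0.003,"tz":0,"wx":0,"wy":0,"wz":0,"fingers":1},
    {"tx":-0.035,"ty":-0.003,"tz":0,"wx":0,"wy":0,"wz":0,"fingers":1},
    {"tx":-0.035,"ty":-0.003,"tz":0,"wx":0,"wy":0,"wz":0,"fingers":1},
    {"tx":-0.035,"ty":-0.003,"tz":0,"wx":0,"wy":0,"wz":0,"fingers":1},
    {"tx":-0.035,"ty":-0.003,"tz":0,"wx":0,"wy":0,"wz":0,"fingers":1},
    {"tx":-0.035,"ty":-0.003,"tz":0,"wx":0,"wy":0,"wz":0,"fingers":1},
    {"tx":-0.035,"ty":-0.003,"tz":0,"wx":0,"wy":0,"wz":0,"fingers":1},
    {"tx":-0.035,"ty":-0.003,"tz":0,"wx":0,"wy":0,"wz":0,"fingers":1},
    {"tx":-0.035,"ty":-0.003,"tz":0,"wx":0,"wy":0,"wz":0,"fingers":1},
    {"tx":-0.035,"ty":-0.003,"tz":0,"wx":0,"wy":0,"wz":0,"fingers":1},
    {"tx":-0.035,"ty":-0.003,"tz":0,"wx":0,"wy":0,"wz":0,"fingers":1}
  ]
}}

```text
time: 3.55
tool_pos: [0.4691, -0.3186, 0.2266]
ee_rot: [[-0.248, 0.969, 0.0], [0.969, 0.248, 0.0], [0.0, 0.0, -1.0]]
ft_force: [1.2, 0.1, 0.3]
gripper_width: 0.0933
```

{"name": "step_arm", "arguments": {
  "deltas": [
    {"tx":-0.025,"ty":-0.002,"tz":0,"wx":0,"wy":0,"wz":0,"fingers":1},
    {"tx":-0.015,"ty":-0.002,"tz":0,"wx":0,"wy":0,"wz":0,"fingers":1},
    {"tx":0,"ty":0,"tz":0,"wx":0,"wy":0,"wz":0,"fingers":1},
    {"tx":0,"ty":0,"tz":0,"wx":0,"wy":0,"wz":0,"fingers":1},
    {"tx":0,"ty":0,"tz":0,"wx":0,"wy":0,"wz":0,"fingers":1},
    {"tx":0,"ty":0,"tz":0,"wx":0,"wy":0,"wz":0,"fingers":1}
  ]
}}

```text
time: 4.05
tool_pos: [0.4749, -0.3562, 0.2268]
ee_rot: [[-0.248, 0.969, -0.0], [0.969, 0.248, 0.0], [0.0, -0.0, -1.0]]
ft_force: [0.2, 0.1, 0.5]
gripper_width: 0.093
```

```bash
python3 look.py B wrist side
```

```text
{'time': 4.05, 'joints': [-0.722, 0.4298, 1.5342, 0.0001, 1.1778, -0.973], 'tool_pos': [0.4749, -0.3562, 0.2268], 'ee_rot': [[-0.2484, 0.9687, -0.0001], [0.9687, 0.2484, 0.0002], [0.0002, -0.0, -1.0]], 'ft_force': [0.1908, 0.0971, 0.5032]}
{'time': 4.1, 'joints': [-0.7222, 0.4298, 1.5339, 0.0001, 1.1778, -0.9732], 'tool_pos': [0.4749, -0.3564, 0.2269], 'ee_rot': [[-0.2484, 0.9687, 0.0001], [0.9687, 0.2484, -0.0], [-0.0, 0.0001, -1.0]], 'ft_force': [-0.0337, 0.0173, 0.7677]}
```

View pics/wrist_B.png

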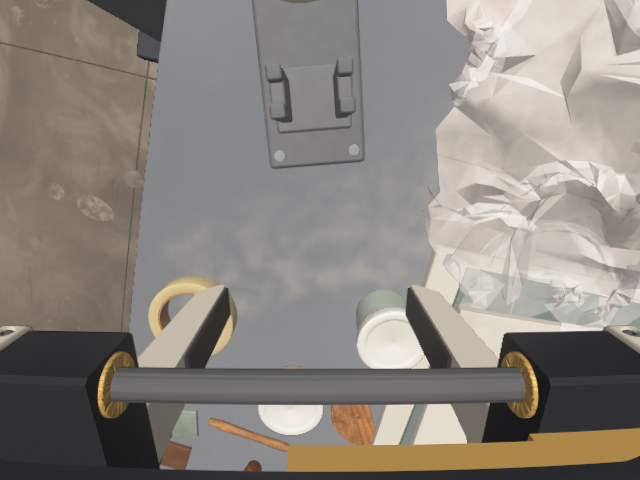

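The wrist view shows the stand end-on: base plate corners near (272,167) and (363,160), and the four prong tops near (274,72), (278,103), (345,67) and (347,102). I'll zoom in and fit them.

Run:
```python
from h import *
im=cv2.imread("pics/wrist_B.png"); cv2.imwrite("pics/Bz.png",cv2.resize(im[0:180,240:380],None,fx=5,fy=3.3,interpolation=cv2.INTER_CUBIC)[:600])
cv2.imwrite("pics/Bz2.png",cv2.resize(im[50:135,255:370],None,fx=6.9,fy=6.9,interpolation=cv2.INTER_CUBIC))
```

```text
(no output)
```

View pics/Bz2.png

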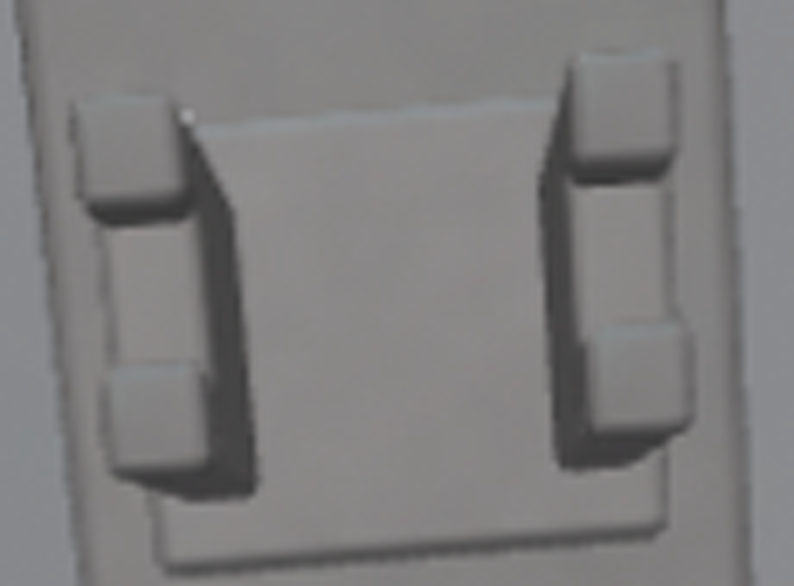

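Run:
```python
from h import *
c=np.load("pics/wrist_B_c.npy",allow_pickle=True).item(); P=cloud(c,np.load("pics/wrist_B_d.npy"))
z=np.array([(129,146),(624,106),(156,416),(638,376)],float); uv=(z+.5)/6.9-.5+[255,50]
print("depth z",[P[int(v),int(u)].round(4).tolist() for u,v in uv])
q=plane(c,uv,.1)[:,:2]; print(q.round(4)); print("centre",q.mean(0).round(4))
print("len x",np.linalg.norm(q[0]-q[2]),np.linalg.norm(q[1]-q[3]),"y",np.linalg.norm(q[0]-q[1]),np.linalg.norm(q[2]-q[3]))
dx=(q[0]+q[1]-q[2]-q[3]); dy=q[0]+q[2]-q[1]-q[3]
print("ang x",np.degrees(np.arctan2(dx[1],dx[0])),"ang y-",np.degrees(np.arctan2(dy[1],dy[0]))-90+0)
# plate side edges via canny rows
im=cv2.imread("pics/wrist_B.png"); g=cv2.cvtColor(im,cv2.COLOR_BGR2GRAY).astype(np.float32)
L=[];R=[]
for v in range(5,152,4):
    row=cv2.GaussianBlur(g[v:v+1],(7,1),0).ravel(); gr=np.gradient(row)
    l=240+gr[240:268+12].argmin(); r=350+gr[350:372].argmax()
    L.append((l,v));R.append((r,v))
print(L[::6],R[::6])
ctr=[]
for k in(L,R):
    a=plane(c,k,.012)[:,:2]; v=cv2.fitLine(a.astype(np.float32),cv2.DIST_HUBER,0,.001,.001).ravel(); v[:2]*=np.sign(v[1]); print(v,np.degrees(np.arctan2(v[1],v[0]))); ctr.append(v)
f=q.mean(0)
for v in ctr: print("dist of fork centre to edge", np.cross(v[:2],f-v[2:]))
# wheel from top view
ct=camera_info("top"); imt=cv2.imread("pics/top_A.png"); hsv=cv2.cvtColor(imt,cv2.COLOR_BGR2HSV)
m=((hsv[...,1]>18)&(hsv[...,2]>160)).astype(np.uint8); w=np.zeros_like(m); w[245:285,312:358]=m[245:285,312:358]
cs,_=cv2.findContours(w,0,1);k=max(cs,key=cv2.contourArea); print(cv2.boundingRect(k))
top=np.array([p for p in k.reshape(-1,2)]); e=plane(ct,cv2.fitEllipse(top)[0],.047); print("wheel top-cam",e)
# wheel from wrist A
ca=np.load("pics/wrist_A_c.npy",allow_pickle=True).item(); 
print("wheel wristA approx", plane(ca,[(270,372)],.05))
PA=cloud(ca,np.load("pics/wrist_A_d.npy")); ia=cv2.cvtColor(cv2.imread("pics/wrist_A.png"),cv2.COLOR_BGR2HSV)
```

```text
depth z [[0.4108, -0.2394, 0.0993], [0.4619, -0.2225, 0.1015], [0.42, -0.2658, 0.1006], [0.471, -0.2489, 0.0986]]
[[ 0.4112 -0.2399]
 [ 0.4621 -0.2228]
 [ 0.4202 -0.2664]
 [ 0.4709 -0.2491]]
centre [ 0.4411 -0.2446]
len x 0.027934328739456997 0.02771381640581024 y 0.0536783911590925 0.0536626530650768
ang x 108.70354160364221 ang y- -251.29102973059685
[(np.int64(251), 5), (np.int64(254), 29), (np.int64(256), 53), (np.int64(279), 77), (np.int64(262), 101), (np.int64(264), 125), (np.int64(267), 149)] [(np.int64(359), 5), (np.int64(359), 29), (np.int64(360), 53), (np.int64(362), 77), (np.int64(363), 101), (np.int64(364), 125), (np.int64(365), 149)]
[-0.31921762  0.9476814   0.3898193  -0.2505438 ] 108.615616
[-0.32459557  0.9458529   0.48592967 -0.22034562] 108.94107
dist of fork centre to edge -0.05049790828028238
dist of fork centre to edge 0.05027217498490491
(319, 250, 33, 27)
wheel top-cam [[ 0.3901084  -0.10950069  0.047     ]]
wheel wristA approx [[ 0.39316271 -0.09947793  0.05      ]]<stdin>:21: DeprecationWarning: Arrays of 2-dimensional vectors are deprecated. Use arrays of 3-dimensional vectors instead. (deprecated in NumPy 2.0)
```

The fork centre is at (0.4411, −0.2446), its axis at 108.7°, and the plate edges agree. Now back to hover over the balance point.

{"name": "step_arm", "arguments": {
  "deltas": [
    {"tx":0.02,"ty":0.002,"tz":0,"wx":0,"wy":0,"wz":0,"fingers":1},
    {"tx":0.036,"ty":0.003,"tz":0,"wx":0,"wy":0,"wz":0,"fingers":1},
    {"tx":0.036,"ty":0.003,"tz":0,"wx":0,"wy":0,"wz":0,"fingers":1},
    {"tx":0.036,"ty":0.003,"tz":0,"wx":0,"wy":0,"wz":0,"fingers":1},
    {"tx":0.036,"ty":0.003,"tz":0,"wx":0,"wy":0,"wz":0,"fingers":1},
    {"tx":0.036,"ty":0.003,"tz":0,"wx":0,"wy":0,"wz":0,"fingers":1},
    {"tx":0.036,"ty":0.003,"tz":0,"wx":0,"wy":0,"wz":0,"fingers":1},
    {"tx":0.036,"ty":0.003,"tz":0,"wx":0,"wy":0,"wz":0,"fingers":1},
    {"tx":0.036,"ty":0.003,"tz":0,"wx":0,"wy":0,"wz":0,"fingers":1},
    {"tx":0.036,"ty":0.003,"tz":0,"wx":0,"wy":0,"wz":0,"fingers":1},
    {"tx":0.036,"ty":0.003,"tz":0,"wx":0,"wy":0,"wz":0,"fingers":1},
    {"tx":0.036,"ty":0.003,"tz":0,"wx":0,"wy":0,"wz":0,"fingers":1}
  ]
}}

```text
time: 5.15
tool_pos: [0.4049, 0.0561, 0.227]
ee_rot: [[-0.247, 0.969, 0.001], [0.969, 0.247, 0.0], [-0.0, 0.001, -1.0]]
ft_force: [0.5, 0.0, -0.2]
gripper_width: 0.0929
```

{"name": "step_arm", "arguments": {
  "deltas": [
    {"tx":0.036,"ty":0.003,"tz":0,"wx":0,"wy":0,"wz":0,"fingers":1},
    {"tx":0.036,"ty":0.003,"tz":0,"wx":0,"wy":0,"wz":0,"fingers":1},
    {"tx":0.025,"ty":0.003,"tz":0,"wx":0,"wy":0,"wz":0,"fingers":1},
    {"tx":0.015,"ty":0.001,"tz":0,"wx":0,"wy":0,"wz":1.1,"fingers":1},
    {"tx":0,"ty":0,"tz":0.03,"wx":0,"wy":0,"wz":0,"fingers":1},
    {"tx":0,"ty":0,"tz":0.036,"wx":0,"wy":0,"wz":0,"fingers":1},
    {"tx":0,"ty":0,"tz":0.03,"wx":0,"wy":0,"wz":0,"fingers":1},
    {"tx":0,"ty":0,"tz":0.02,"wx":0,"wy":0,"wz":0,"fingers":1},
    {"tx":0,"ty":0,"tz":0.01,"wx":0,"wy":0,"wz":0,"fingers":1},
    {"tx":0,"ty":0,"tz":0,"wx":0,"wy":0,"wz":0,"fingers":1},
    {"tx":0,"ty":0,"tz":0,"wx":0,"wy":0,"wz":0,"fingers":1},
    {"tx":0,"ty":0,"tz":0,"wx":0,"wy":0,"wz":0,"fingers":1}
  ]
}}

```text
time: 6.15
tool_pos: [0.3882, 0.1655, 0.1015]
ee_rot: [[-0.229, 0.973, 0.001], [0.973, 0.229, 0.0], [0.0, 0.001, -1.0]]
ft_force: [0.5, 0.5, 0.5]
gripper_width: 0.0929
```

```bash
python3 look.py C wrist
```

```text
{'time': 6.15, 'joints': [0.2925, 0.3198, 2.0798, 0.0, 0.7406, 0.0617], 'tool_pos': [0.3882, 0.1655, 0.1015], 'ee_rot': [[-0.2287, 0.9735, 0.0014], [0.9735, 0.2287, 0.0004], [0.0001, 0.0014, -1.0]], 'ft_force': [0.51, 0.4849, 0.455]}
```

View pics/wrist_C.png

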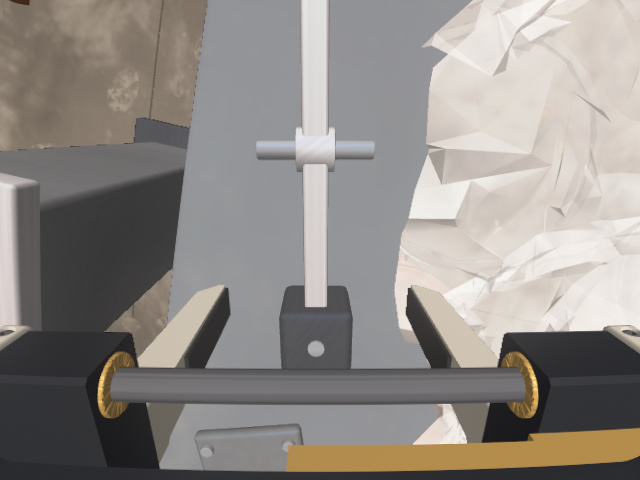

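The jaws straddle the bar in the wrist view, with the pin at (256–374, 150) and the block's near top edge at row ~288. I'll re-measure the balance point from this closer view.

Run:
```python
from h import *
c=np.load("pics/wrist_C_c.npy",allow_pickle=True).item(); im=cv2.imread("pics/wrist_C.png"); g=cv2.cvtColor(im,cv2.COLOR_BGR2GRAY).astype(np.float32)
P=cloud(c,np.load("pics/wrist_C_d.npy"))
L=[];R=[]
for v in list(range(5,120,6))+list(range(180,280,6)):
    gr=np.gradient(cv2.GaussianBlur(g[v:v+1],(7,1),0).ravel()); L.append((285+gr[285:315].argmax(),v)); R.append((315+gr[315:345].argmin(),v))
a=plane(c,L,.041)[:,:2]; b=plane(c,R,.041)[:,:2]
v=cv2.fitLine(((a+b)/2).astype(np.float32),cv2.DIST_HUBER,0,.001,.001).ravel(); d=v[:2]*np.sign(v[1]); o=v[2:]; n=np.array([d[1],-d[0]]); print("dir",np.degrees(np.arctan2(d[1],d[0])),"w",np.median(np.linalg.norm(a-b,axis=1)))
col=g[:, 262:292].mean(1); gr=np.gradient(col); print("pin rows",130+gr[130:170].argmax(),130+gr[130:170].argmin())
col=g[:,285:300].mean(1); gr=np.gradient(cv2.GaussianBlur(col.reshape(-1,1),(1,5),0).ravel()); print("block edge row",275+gr[275:300].argmin())
pr=(130+gr[130:170].argmax()+130+gr[130:170].argmin())/2
pin=plane(c,[(315.3,149.7)],.0315)[0,:2]; blk=plane(c,[(316,288)],.052)[0,:2]; dot=plane(c,[(316,348.5)],.052)[0,:2]
t=np.array([.3882,.1655])
for q,off,nm in((pin,-.07,'pin'),(blk,.035,'face'),(dot,.06,'dot')):
    s=(q-o)@d+off; B=o+s*d; print(nm,B.round(4),"lat of feature",((q-o)@n).round(4))
    s=get_state();Rt=np.array(s['ee_rot']);e=np.array([*B,.019])-s['tool_pos']; print(" delta tool",(Rt.T@e).round(4))
```

```text
dir 103.38391 w 0.014120779455017324
pin rows 159 153
block edge row 285
pin [0.3863 0.168 ] lat of feature 0.0004
 delta tool [ 0.003  -0.0015  0.0827]
face [0.3819 0.1866] lat of feature 0.0005
 delta tool [ 0.0221 -0.0016  0.0827]
dot [0.3866 0.1666] lat of feature 0.0002
 delta tool [ 0.0015 -0.0015  0.0827]
```

The row I took for the face edge was the face's bottom, so I'll discard it; the pin and the block screw agree on about (0.3864, 0.1675). Next I'll descend, then close.

{"name": "step_arm", "arguments": {
  "deltas": [
    {"tx":0.0025,"ty":-0.0015,"tz":0.01,"wx":0,"wy":0,"wz":0,"fingers":1},
    {"tx":0,"ty":0,"tz":0.02,"wx":0,"wy":0,"wz":0,"fingers":1},
    {"tx":0,"ty":0,"tz":0.02,"wx":0,"wy":0,"wz":0,"fingers":1},
    {"tx":0,"ty":0,"tz":0.015,"wx":0,"wy":0,"wz":0,"fingers":1},
    {"tx":0,"ty":0,"tz":0.01,"wx":0,"wy":0,"wz":0,"fingers":1},
    {"tx":0,"ty":0,"tz":0.0075,"wx":0,"wy":0,"wz":0,"fingers":1},
    {"tx":0,"ty":0,"tz":0,"wx":0,"wy":0,"wz":0,"fingers":1},
    {"tx":0,"ty":0,"tz":0,"wx":0,"wy":0,"wz":0,"fingers":1},
    {"tx":0,"ty":0,"tz":0,"wx":0,"wy":0,"wz":0,"fingers":1}
  ]
}}

```text
time: 6.95
tool_pos: [0.3863, 0.1674, 0.0189]
ee_rot: [[-0.228, 0.974, 0.001], [0.974, 0.228, 0.0], [0.0, 0.001, -1.0]]
ft_force: [-0.1, -0.1, 0.3]
gripper_width: 0.0929
```

```bash
python3 look.py D wrist
python3 - <<'E'
from h import *
c=np.load("pics/wrist_D_c.npy",allow_pickle=True).item()
print(proj(c,[[.3864,.1675,.03]]))
E
```

```text
{'time': 6.95, 'joints': [0.2983, 0.4972, 2.1157, -0.0, 0.5274, 0.0678], 'tool_pos': [0.3863, 0.1674, 0.0189], 'ee_rot': [[-0.2285, 0.9736, 0.0012], [0.9736, 0.2285, 0.0004], [0.0001, 0.0013, -1.0]], 'ft_force': [-0.1252, -0.0829, 0.3064]}
[[317.55295424 316.48887099]]
```

View pics/wrist_D.png

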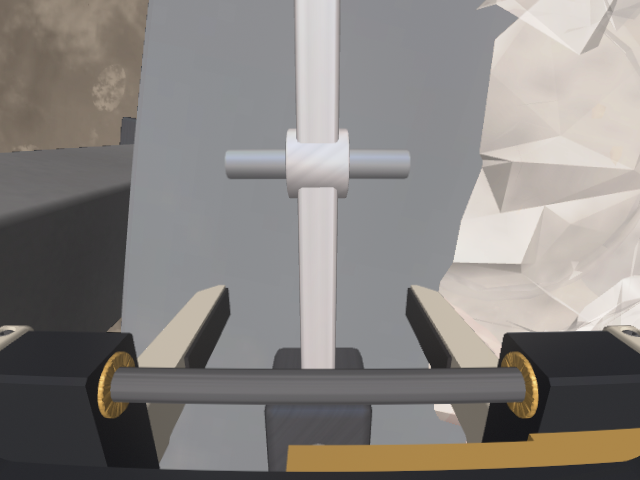

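The bar is centred between the jaws (columns 300–336) and the pin is at (318,164). Closing.

{"name": "step_arm", "arguments": {
  "deltas": [
    {"tx":0,"ty":0,"tz":0,"wx":0,"wy":0,"wz":0,"fingers":0},
    {"tx":0,"ty":0,"tz":0,"wx":0,"wy":0,"wz":0,"fingers":0},
    {"tx":0,"ty":0,"tz":0,"wx":0,"wy":0,"wz":0,"fingers":0},
    {"tx":0,"ty":0,"tz":0,"wx":0,"wy":0,"wz":0,"fingers":0},
    {"tx":0,"ty":0,"tz":0,"wx":0,"wy":0,"wz":0,"fingers":0},
    {"tx":0,"ty":0,"tz":0,"wx":0,"wy":0,"wz":0,"fingers":0},
    {"tx":0,"ty":0,"tz":0,"wx":0,"wy":0,"wz":0,"fingers":0},
    {"tx":0,"ty":0,"tz":0,"wx":0,"wy":0,"wz":0,"fingers":0},
    {"tx":0,"ty":0,"tz":0,"wx":0,"wy":0,"wz":0,"fingers":0},
    {"tx":0,"ty":0,"tz":0,"wx":0,"wy":0,"wz":0,"fingers":0},
    {"tx":0,"ty":0,"tz":0,"wx":0,"wy":0,"wz":0,"fingers":0},
    {"tx":0,"ty":0,"tz":0,"wx":0,"wy":0,"wz":0,"fingers":0}
  ]
}}

```text
time: 8.0
tool_pos: [0.3858, 0.1672, 0.0181]
ee_rot: [[-0.228, 0.974, -0.0], [0.974, 0.228, -0.0], [0.0, -0.0, -1.0]]
ft_force: [0.1, 0.6, 0.2]
gripper_width: 0.0175
```

```bash
python3 look.py E wrist
python3 - <<'E'
from h import *
c=np.load("pics/wrist_D_c.npy",allow_pickle=True).item()
t=np.array([.3863,.1674]);d=np.array([-.2285,.9736]); 
q=plane(c,[(317.7,164)],.0315)[0,:2]; print(q,(q-t)@d)
E
```

```text
{'time': 8.0, 'joints': [0.2982, 0.4988, 2.1163, 0.0, 0.5266, 0.0678], 'tool_pos': [0.3858, 0.1672, 0.0181], 'ee_rot': [[-0.2284, 0.9736, -0.0001], [0.9736, 0.2284, -0.0], [0.0, -0.0001, -1.0]], 'ft_force': [0.1285, 0.6356, 0.2387]}
[0.37037129 0.23616701] 0.07059126977538509
```

View pics/wrist_E.png

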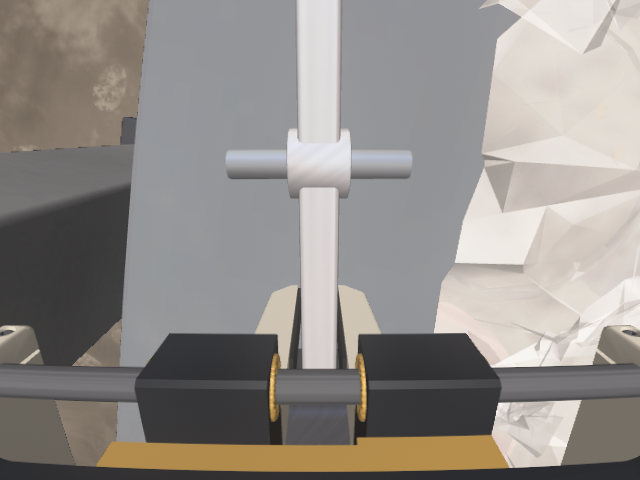

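{"name": "step_arm", "arguments": {
  "deltas": [
    {"tx":0,"ty":0,"tz":0,"wx":0,"wy":0,"wz":0,"fingers":0},
    {"tx":0,"ty":0,"tz":0,"wx":0,"wy":0,"wz":0,"fingers":0},
    {"tx":0,"ty":0,"tz":-0.003,"wx":0,"wy":0,"wz":0,"fingers":0},
    {"tx":0,"ty":0,"tz":-0.005,"wx":0,"wy":0,"wz":0,"fingers":0},
    {"tx":0,"ty":0,"tz":-0.008,"wx":0,"wy":0,"wz":0,"fingers":0},
    {"tx":0,"ty":0,"tz":-0.008,"wx":0,"wy":0,"wz":0,"fingers":0},
    {"tx":0,"ty":0,"tz":-0.006,"wx":0,"wy":0,"wz":0,"fingers":0},
    {"tx":0,"ty":0,"tz":0,"wx":0,"wy":0,"wz":0,"fingers":0},
    {"tx":0,"ty":0,"tz":0,"wx":0,"wy":0,"wz":0,"fingers":0},
    {"tx":0,"ty":0,"tz":0,"wx":0,"wy":0,"wz":0,"fingers":0}
  ]
}}

```text
time: 8.88
tool_pos: [0.3857, 0.1672, 0.0481]
ee_rot: [[-0.228, 0.974, 0.0], [0.974, 0.228, -0.0], [-0.0, 0.0, -1.0]]
ft_force: [0.3, 0.2, -5.6]
gripper_width: 0.0158
```

```bash
python3 look.py F wrist side
python3 - <<'E'
import cv2
im=cv2.imread("pics/side_F.png"); cv2.imwrite("pics/Fz.png",cv2.resize(im[150:300,190:370],None,fx=4,fy=4,interpolation=cv2.INTER_CUBIC))
E
```

```text
{'time': 8.8833, 'joints': [0.2982, 0.4306, 2.1089, -0.0, 0.6021, 0.0678], 'tool_pos': [0.3857, 0.1672, 0.0481], 'ee_rot': [[-0.2284, 0.9736, 0.0], [0.9736, 0.2284, -0.0], [-0.0, 0.0, -1.0]], 'ft_force': [0.2965, 0.1922, -5.5977]}
{'time': 8.9333, 'joints': [0.2983, 0.4309, 2.1089, -0.0, 0.6021, 0.0679], 'tool_pos': [0.3856, 0.1672, 0.048], 'ee_rot': [[-0.2284, 0.9736, -0.0004], [0.9736, 0.2284, -0.0001], [-0.0, -0.0004, -1.0]], 'ft_force': [0.9952, -0.0434, -5.3165]}
```

View pics/wrist_F.png

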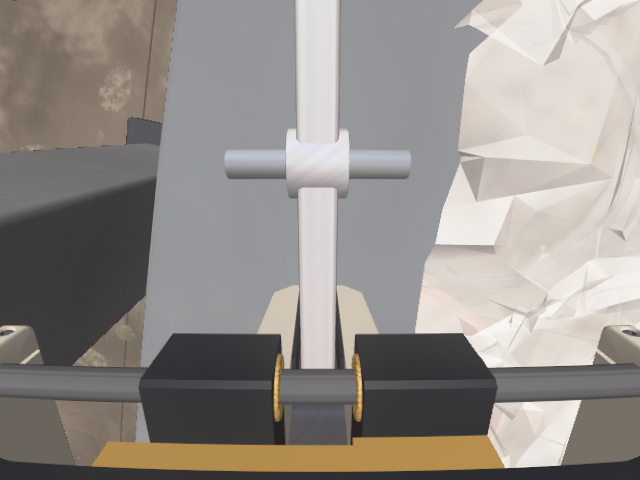

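View pics/Fz.png

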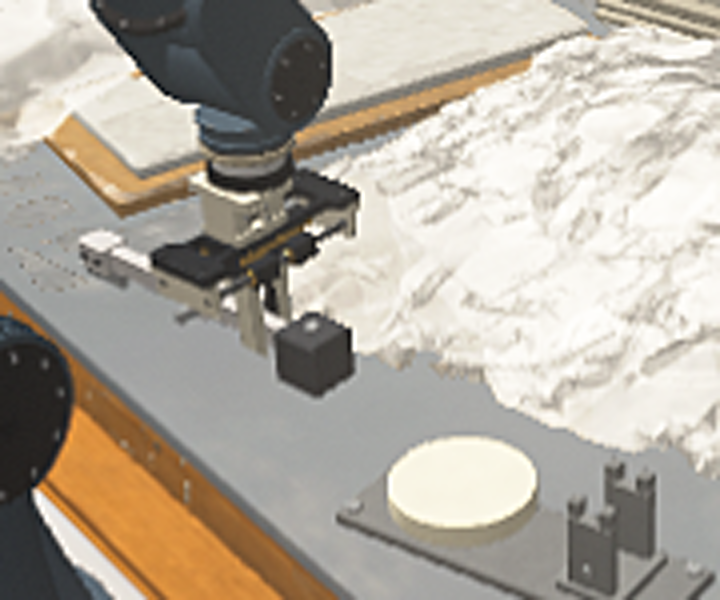

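The arm is lifted: width 15.8 mm, about 5.5 N of weight, and the pin hasn't moved in the wrist image (row 164), so it is level. Next I'll lift clear and turn to the stand's direction (108.7°).

{"name": "step_arm", "arguments": {
  "deltas": [
    {"tx":0,"ty":0,"tz":-0.005,"wx":0,"wy":0,"wz":-0.2,"fingers":0},
    {"tx":0,"ty":0,"tz":-0.01,"wx":0,"wy":0,"wz":-0.4,"fingers":0},
    {"tx":0,"ty":0,"tz":-0.015,"wx":0,"wy":0,"wz":-0.6,"fingers":0},
    {"tx":0,"ty":0,"tz":-0.018,"wx":0,"wy":0,"wz":-0.6,"fingers":0},
    {"tx":0,"ty":0,"tz":-0.018,"wx":0,"wy":0,"wz":-0.6,"fingers":0},
    {"tx":0,"ty":0,"tz":-0.018,"wx":0,"wy":0,"wz":-0.6,"fingers":0},
    {"tx":0,"ty":0,"tz":-0.018,"wx":0,"wy":0,"wz":-0.6,"fingers":0},
    {"tx":0,"ty":0,"tz":-0.018,"wx":0,"wy":0,"wz":-0.6,"fingers":0},
    {"tx":0,"ty":0,"tz":-0.015,"wx":0,"wy":0,"wz":-0.6,"fingers":0},
    {"tx":0,"ty":0,"tz":-0.01,"wx":0,"wy":0,"wz":-0.4,"fingers":0},
    {"tx":0,"ty":0,"tz":-0.005,"wx":0,"wy":0,"wz":-0.3,"fingers":0},
    {"tx":0,"ty":0,"tz":0,"wx":0,"wy":0,"wz":0,"fingers":0}
  ]
}}

```text
time: 9.98
tool_pos: [0.386, 0.1673, 0.1989]
ee_rot: [[-0.321, 0.947, 0.001], [0.947, 0.321, 0.0], [-0.0, 0.001, -1.0]]
ft_force: [1.1, -0.2, -5.5]
gripper_width: 0.016
```

{"name": "step_arm", "arguments": {
  "deltas": [
    {"tx":-0.005,"ty":-0.001,"tz":0,"wx":0,"wy":0,"wz":0,"fingers":0},
    {"tx":-0.01,"ty":-0.0015,"tz":0,"wx":0,"wy":0,"wz":0,"fingers":0},
    {"tx":-0.015,"ty":-0.0025,"tz":0,"wx":0,"wy":0,"wz":0,"fingers":0},
    {"tx":-0.02,"ty":-0.003,"tz":0,"wx":0,"wy":0,"wz":0,"fingers":0},
    {"tx":-0.025,"ty":-0.004,"tz":0,"wx":0,"wy":0,"wz":0,"fingers":0},
    {"tx":-0.025,"ty":-0.004,"tz":0,"wx":0,"wy":0,"wz":0,"fingers":0},
    {"tx":-0.025,"ty":-0.004,"tz":0,"wx":0,"wy":0,"wz":0,"fingers":0},
    {"tx":-0.025,"ty":-0.004,"tz":0,"wx":0,"wy":0,"wz":0,"fingers":0},
    {"tx":-0.025,"ty":-0.004,"tz":0,"wx":0,"wy":0,"wz":0,"fingers":0},
    {"tx":-0.025,"ty":-0.004,"tz":0,"wx":0,"wy":0,"wz":0,"fingers":0},
    {"tx":-0.025,"ty":-0.004,"tz":0,"wx":0,"wy":0,"wz":0,"fingers":0},
    {"tx":-0.025,"ty":-0.004,"tz":0,"wx":0,"wy":0,"wz":0,"fingers":0}
  ]
}}

```text
time: 10.98
tool_pos: [0.4274, -0.0844, 0.1974]
ee_rot: [[-0.32, 0.947, -0.001], [0.947, 0.32, 0.0], [0.001, -0.001, -1.0]]
ft_force: [0.9, 0.5, -5.8]
gripper_width: 0.0159
```

{"name": "step_arm", "arguments": {
  "deltas": [
    {"tx":-0.025,"ty":-0.004,"tz":0,"wx":0,"wy":0,"wz":0,"fingers":0},
    {"tx":-0.025,"ty":-0.004,"tz":0,"wx":0,"wy":0,"wz":0,"fingers":0},
    {"tx":-0.025,"ty":-0.005,"tz":0,"wx":0,"wy":0,"wz":0,"fingers":0},
    {"tx":-0.025,"ty":-0.005,"tz":0,"wx":0,"wy":0,"wz":0,"fingers":0},
    {"tx":-0.025,"ty":-0.005,"tz":0,"wx":0,"wy":0,"wz":0,"fingers":0},
    {"tx":-0.025,"ty":-0.005,"tz":0,"wx":0,"wy":0,"wz":0,"fingers":0},
    {"tx":-0.02,"ty":-0.004,"tz":0,"wx":0,"wy":0,"wz":0,"fingers":0},
    {"tx":-0.015,"ty":-0.003,"tz":0,"wx":0,"wy":0,"wz":0,"fingers":0},
    {"tx":-0.01,"ty":-0.002,"tz":0,"wx":0,"wy":0,"wz":0,"fingers":0},
    {"tx":-0.006,"ty":-0.001,"tz":0,"wx":0,"wy":0,"wz":0,"fingers":0},
    {"tx":0,"ty":0,"tz":0,"wx":0,"wy":0,"wz":0,"fingers":0},
    {"tx":0,"ty":0,"tz":0,"wx":0,"wy":0,"wz":0,"fingers":0}
  ]
}}

```text
time: 11.98
tool_pos: [0.4564, -0.2844, 0.1979]
ee_rot: [[-0.321, 0.947, -0.001], [0.947, 0.321, 0.001], [0.001, -0.0, -1.0]]
ft_force: [0.2, 0.1, -5.7]
gripper_width: 0.0158
```

```bash
python3 look.py G wrist side top
python3 - <<'E'
from h import *
s=get_state();R=np.array(s['ee_rot']);t=np.array([.4637,-.3115,.109]);print("yaw",np.degrees(np.arctan2(R[1,0],R[0,0])),"delta",(R.T@(t-s['tool_pos'])).round(4),s['gripper_width'])
im=cv2.imread("pics/side_G.png"); cv2.imwrite("pics/Gz.png",cv2.resize(im[180:330,270:450],None,fx=4,fy=4,interpolation=cv2.INTER_CUBIC))
E
```

```text
{'time': 11.9833, 'joints': [-0.644, 0.3613, 1.7137, 0.0002, 1.0675, -0.9706], 'tool_pos': [0.4564, -0.2844, 0.1979], 'ee_rot': [[-0.3207, 0.9472, -0.0005], [0.9472, 0.3207, 0.0007], [0.0008, -0.0003, -1.0]], 'ft_force': [0.2127, 0.0824, -5.7125]}
{'time': 12.0333, 'joints': [-0.6435, 0.361, 1.7139, 0.0002, 1.0675, -0.9706], 'tool_pos': [0.4564, -0.2841, 0.198], 'ee_rot': [[-0.3212, 0.947, -0.0005], [0.947, 0.3212, 0.0006], [0.0007, -0.0003, -1.0]], 'ft_force': [0.3682, 0.5382, -5.4038]}
{'time': 12.0833, 'joints': [-0.6433, 0.3607, 1.7138, 0.0001, 1.0675, -0.9706], 'tool_pos': [0.4565, -0.2841, 0.1981], 'ee_rot': [[-0.3214, 0.9469, -0.0003], [0.9469, 0.3214, 0.0004], [0.0005, -0.0002, -1.0]], 'ft_force': [0.4948, 0.3229, -5.1272]}
yaw 108.75341743589443 delta [-0.0282 -0.002   0.0892] 0.01612392612876361
```

View pics/wrist_G.png

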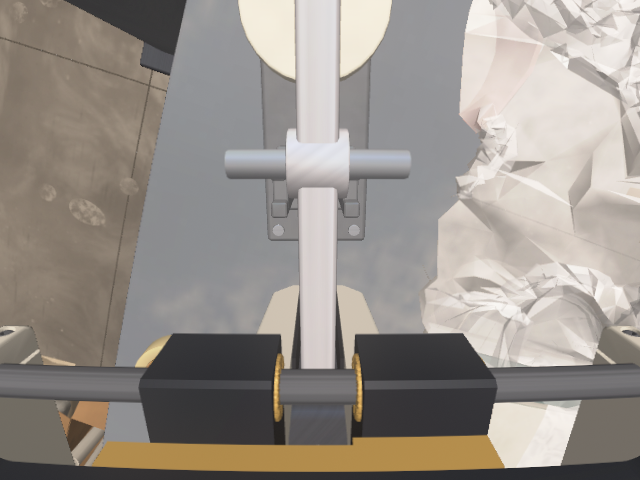

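View pics/Gz.png

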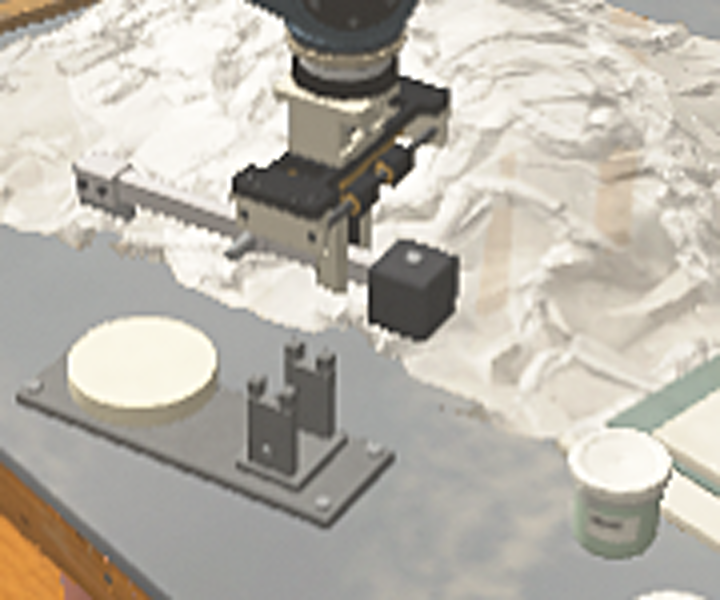

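The arm is over the stand, 28 mm short along x, and still level. I'll close that gap, then go down.

{"name": "step_arm", "arguments": {
  "deltas": [
    {"tx":-0.006,"ty":-0.0005,"tz":0,"wx":0,"wy":0,"wz":0,"fingers":0},
    {"tx":-0.01,"ty":-0.0005,"tz":0,"wx":0,"wy":0,"wz":0,"fingers":0},
    {"tx":-0.008,"ty":-0.0005,"tz":0,"wx":0,"wy":0,"wz":0,"fingers":0},
    {"tx":-0.004,"ty":-0.0005,"tz":0.004,"wx":0,"wy":0,"wz":0,"fingers":0},
    {"tx":0,"ty":0,"tz":0.01,"wx":0,"wy":0,"wz":0,"fingers":0},
    {"tx":0,"ty":0,"tz":0.013,"wx":0,"wy":0,"wz":0,"fingers":0},
    {"tx":0,"ty":0,"tz":0.013,"wx":0,"wy":0,"wz":0,"fingers":0},
    {"tx":0,"ty":0,"tz":0.01,"wx":0,"wy":0,"wz":0,"fingers":0},
    {"tx":0,"ty":0,"tz":0.006,"wx":0,"wy":0,"wz":0,"fingers":0},
    {"tx":0,"ty":0,"tz":0.003,"wx":0,"wy":0,"wz":0,"fingers":0},
    {"tx":0,"ty":0,"tz":0,"wx":0,"wy":0,"wz":0,"fingers":0},
    {"tx":0,"ty":0,"tz":0,"wx":0,"wy":0,"wz":0,"fingers":0}
  ]
}}

```text
time: 13.13
tool_pos: [0.4638, -0.3122, 0.1394]
ee_rot: [[-0.321, 0.947, 0.0], [0.947, 0.321, -0.0], [-0.0, 0.0, -1.0]]
ft_force: [-0.2, -0.4, -7.2]
gripper_width: 0.0157
```

```bash
python3 look.py H wrist
python3 - <<'E'
from h import *
s=get_state();R=np.array(s['ee_rot']);t=np.array([.4637,-.3115,.109]);print("yaw",np.degrees(np.arctan2(R[1,0],R[0,0])),"delta",(R.T@(t-s['tool_pos'])).round(4),s['gripper_width'])
E
```

```text
{'time': 13.1333, 'joints': [-0.6757, 0.4714, 1.7086, 0.0001, 0.9612, -1.0022], 'tool_pos': [0.4638, -0.3122, 0.1394], 'ee_rot': [[-0.3207, 0.9472, 0.0004], [0.9472, 0.3207, -0.0002], [-0.0003, 0.0003, -1.0]], 'ft_force': [-0.2257, -0.358, -7.1653]}
yaw 108.70378256255994 delta [0.0008 0.     0.0306] 0.015686012652516283
```

View pics/wrist_H.png

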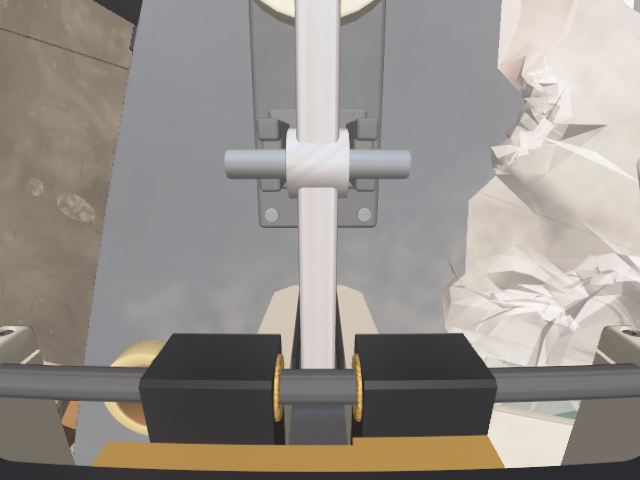

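{"name": "step_arm", "arguments": {
  "deltas": [
    {"tx":0.0008,"ty":0,"tz":0.003,"wx":0,"wy":0,"wz":0,"fingers":0},
    {"tx":0,"ty":0,"tz":0.006,"wx":0,"wy":0,"wz":0,"fingers":0},
    {"tx":0,"ty":0,"tz":0.008,"wx":0,"wy":0,"wz":0,"fingers":0},
    {"tx":0,"ty":0,"tz":0.007,"wx":0,"wy":0,"wz":0,"fingers":0},
    {"tx":0,"ty":0,"tz":0.0045,"wx":0,"wy":0,"wz":0,"fingers":0},
    {"tx":0,"ty":0,"tz":0.002,"wx":0,"wy":0,"wz":0,"fingers":0},
    {"tx":0,"ty":0,"tz":0,"wx":0,"wy":0,"wz":0,"fingers":0},
    {"tx":0,"ty":0,"tz":0,"wx":0,"wy":0,"wz":0,"fingers":0},
    {"tx":0,"ty":0,"tz":0,"wx":0,"wy":0,"wz":0,"fingers":0},
    {"tx":0,"ty":0,"tz":0,"wx":0,"wy":0,"wz":0,"fingers":0}
  ]
}}

```text
time: 14.02
tool_pos: [0.4635, -0.3115, 0.1089]
ee_rot: [[-0.321, 0.947, 0.0], [0.947, 0.321, -0.0], [-0.001, 0.0, -1.0]]
ft_force: [-0.3, -0.2, -4.9]
gripper_width: 0.0161
```

```bash
python3 look.py I wrist side top
python3 - <<'E'
from h import *
s=get_state();R=np.array(s['ee_rot']);t=np.array([.4637,-.3115,.109]);print("yaw",np.degrees(np.arctan2(R[1,0],R[0,0])),"delta",(R.T@(t-s['tool_pos'])).round(4),s['gripper_width'])
im=cv2.imread("pics/side_I.png"); cv2.imwrite("pics/Iz.png",cv2.resize(im[200:320,260:440],None,fx=4.4,fy=4.4,interpolation=cv2.INTER_CUBIC))
im=cv2.imread("pics/wrist_I.png"); cv2.imwrite("pics/Iw.png",cv2.resize(im[90:215,215:420],None,fx=3.9,fy=3.9,interpolation=cv2.INTER_CUBIC))
E
```

```text
{'time': 14.0167, 'joints': [-0.675, 0.5134, 1.7302, -0.0, 0.8974, -1.0014], 'tool_pos': [0.4635, -0.3115, 0.1089], 'ee_rot': [[-0.3207, 0.9472, 0.0004], [0.9472, 0.3207, -0.0004], [-0.0005, 0.0003, -1.0]], 'ft_force': [-0.2891, -0.2487, -4.896]}
{'time': 14.0667, 'joints': [-0.675, 0.5134, 1.7302, -0.0, 0.8974, -1.0014], 'tool_pos': [0.4635, -0.3114, 0.1089], 'ee_rot': [[-0.3207, 0.9472, 0.0004], [0.9472, 0.3207, -0.0003], [-0.0004, 0.0003, -1.0]], 'ft_force': [0.1481, 1.1183, -6.1391]}
{'time': 14.1167, 'joints': [-0.675, 0.5135, 1.7303, 0.0, 0.8974, -1.0014], 'tool_pos': [0.4635, -0.3114, 0.1089], 'ee_rot': [[-0.3207, 0.9472, 0.0004], [0.9472, 0.3207, -0.0003], [-0.0004, 0.0003, -1.0]], 'ft_force': [-1.3952, 0.7088, -6.1473]}
yaw 108.7025771279187 delta [-0.0002  0.0002 -0.0002] 0.01600774086488598
```

View pics/Iw.png

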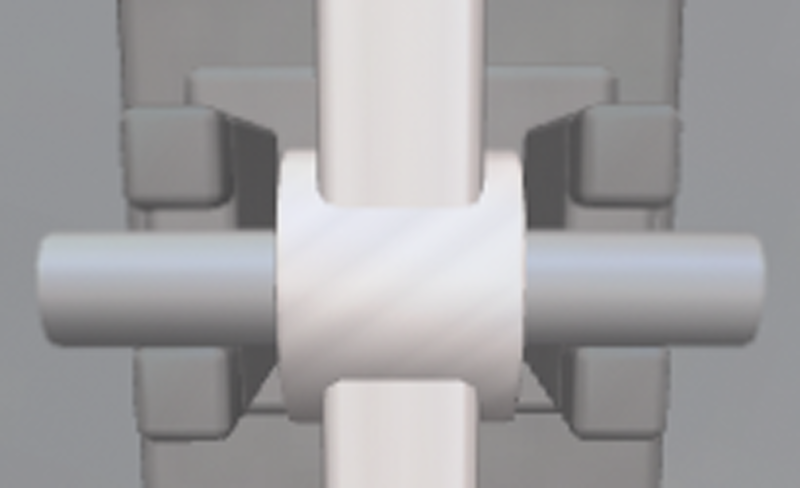

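View pics/Iz.png

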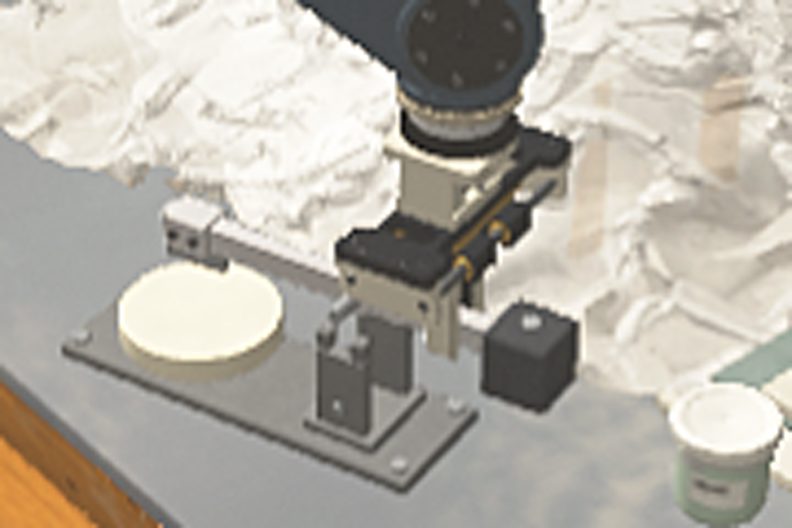

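View pics/top_I.png

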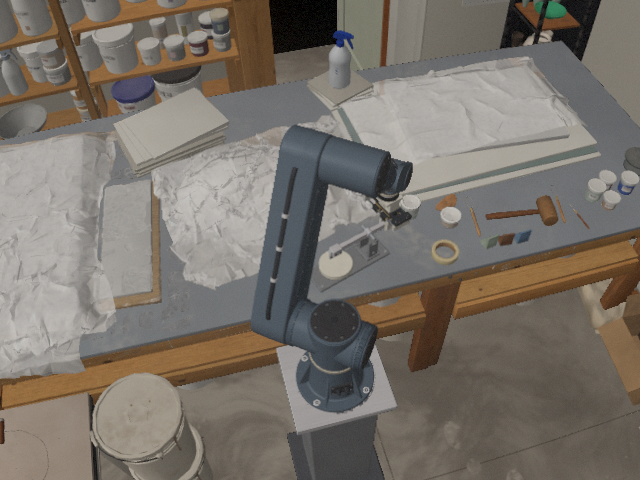

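The wrist zoom shows the pin centred on the two cheeks, the side view shows the plate over the wheel head, and the tubs and tape roll look undisturbed. Now the numeric check of pin against notches, and of level.

Run:
```python
from h import *
c=np.load("pics/wrist_I_c.npy",allow_pickle=True).item(); P=cloud(c,np.load("pics/wrist_I_d.npy"))
f=lambda z:(np.array(z,float)+.5)/3.9-.5+[215,90]
d=np.array([-.3207,.9472]); n=np.array([.9472,.3207])
tl,tr=plane(c,f([(175,154),(631,154)]),.1)[:,:2]; print("far prongs",tl,tr,np.linalg.norm(tl-tr))
F=(tl+tr)/2-.014*d; print("fork (this view)",F.round(4)," fork (view B) .4411 -.2446")
v=tr-tl; print("fork x angle this view",np.degrees(np.arctan2(v[1],v[0]))+90)
zp=.1089+.0119
for z in (zp,zp+.002):
    q=plane(c,f([(401.5,290),(37,290),(766,290)]),z)[:,:2]; e=q[0]-np.array([.4411,-.2446]); e2=q[0]-F
    print("pin",q[0].round(4),"err(B) along/lat",(e@d).round(4),(e@n).round(4)," err(now)",(e2@d).round(4),(e2@n).round(4),"len",np.linalg.norm(q[1]-q[2]), "ang",np.degrees(np.arctan2(*(q[2]-q[1])[::-1]))+90)
# bar top fit: height along bar by depth
B=P[0:340:1,308:328].reshape(-1,3); r=np.array([.4635,-.3114]); s=(B[:,:2]-r)@d; m=(B[:,2]>.11)&(B[:,2]<.15)&(((s>.015)&(s<.05))|((s>.09)&(s<.18)))
k=np.polyfit(s[m],B[m,2],1); print("bar top slope deg",np.degrees(np.arctan(k[0])),"z at 0",k[1],m.sum(),s[m].min(),s[m].max())
pz=[P[int(v),int(u)] for u,v in f([(120,262),(680,262)])]; print("pin depth L/R",pz)
# bystanders from top before/after
a=cv2.imread("pics/top0.png");b=cv2.imread("pics/top_I.png"); print("tub/tape diff",[float(cv2.absdiff(a[y0:y1,x0:x1],b[y0:y1,x0:x1]).mean()) for x0,x1,y0,y1 in((412,425,195,220),(438,465,204,230),(430,462,236,268))])
ps=cv2.absdiff(cv2.imread("pics/side0.png"),cv2.imread("pics/side_I.png")); print([float(ps[y0:y1,x0:x1].mean()) for x0,x1,y0,y1 in((412,440,286,320),(424,452,328,358),(362,402,336,370))])
s=get_state();print(s['time'],np.abs(s['joint_velocities']).max(),s['torque'])
```

```text
far prongs [ 0.41133497 -0.23982954] [ 0.46190819 -0.22272609] 0.05338706269849387
fork (this view) [ 0.4411 -0.2445]  fork (view B) .4411 -.2446
fork x angle this view 108.68511284034432
pin [ 0.4409 -0.2447] err(B) along/lat -0.0 -0.0002  err(now) -0.0001 -0.0002 len 0.07687730751387431 ang 108.67675817780503
pin [ 0.4409 -0.2445] err(B) along/lat 0.0001 -0.0002  err(now) 0.0001 -0.0002 len 0.07582779830246614 ang 108.67675817780507
bar top slope deg -0.04682147397976984 z at 0 0.13210913776673242 3839 0.015019959630256641 0.126576923937952
pin depth L/R [array([ 0.41284317, -0.25035584,  0.12673236]), array([ 0.4662336 , -0.23240914,  0.12511126])]
tub/tape diff [4.05948717948718, 3.839031339031339, 3.6178385416666665]
[4.993697478991597, 4.822619047619048, 5.873529411764705]
14.1667 0.0015405997632257243 [-0.06950423  0.04252897  0.01251664]
```

The pin is within 0.3 mm of the notch centre and 30 mm above its seat, with the bar level to 0.05°. Handing in.

```bash
python3 -c "
from rig import *
print(ticket.close_job()); print(get_state()['gripper_width'])"
```

```text
the job is handed in; nothing more can be done
None
the job is handed in; nothing more can be done
```

I gripped the jigger arm across its bar at the balance point, lifted it and carried it level to the stand. The job was handed in at about 14.2 s of the 42 s, with the arm still held above the fork.

**Last checks, just before handing in:**
- **Position:** the pin is within about 0.3 mm of the notch centre along and across the stand. It is about 121 mm above the bench, 30 mm above its seat.
- **Alignment and level:** the pin's direction and the stand's both measured 108.7°. The bar's slope is about 0.05°.
- **Hold:** the grip opening was 16 mm and the joints were still. The wrist force was about 5–6 N, roughly the arm's weight, so I saw no sign of contact with anything else.
- **Surroundings:** the plate is over the wheel head in the side view. The tubs and tape roll look unmoved in the top and side views compared with the start.

**Failures and disagreements:**
- My first three move calls were refused for missing fields, and nothing moved.
- One reading of the block's face was about 20 mm off because I took its bottom edge for the top. I discarded it, since the pin and the block screw agreed to about 1.5 mm.
- The pin's length read 76–77 mm against its stated 74 mm.
- The depth camera put the pin's two ends 1.6 mm apart in height. I took this as depth noise, because the gripper itself was level.

After hand-in the rig no longer gives readings, so I have no check from the final second.

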